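# Set the turquoise cups on their saucers

## Robot

A 6-joint arm with a two-finger parallel gripper is mounted at the origin on the work surface. World frame = base frame: x ahead of the robot, y to its left, z up, the work surface at z = 0. Lengths are in m, angles in degrees, forces in N, time in s.
With the tool pointing down it reaches from about 0.35 to 0.85 m from the base axis. Payload 8.1 kg.
Tool frame: the origin (TCP) lies between the finger pads; the fingertips stand 11 mm ahead of it and the grasp point (between the pads) lies 8 mm behind it; z points along the fingers, y is the direction in which the jaws open and shut (so a half turn about z gives the same grasp; the last joint's range is limited). The gripper opens to 85 mm and grips with 20 to 120 N. Pads are 22 mm wide; open, the fingers measure 114 mm over their backs; the gripper's body (76 mm by 85 mm) begins 54 mm behind the grasp point. The pads swing forward as they close: fully open they stand 13 mm farther back than shut.
Start: joints at [67.643, 7.471, 85.268, -0, 87.261, -4.893], TCP at [0.18, 0.572, 0.215] pointing down, gripper open.
Joint ranges: [-169.43, 169.43], [-51.17, 129.36], [1.28, 143.12], [-76.62, 256.62], [0, 156.53], [-152.29, 152.29]. Speed limits (degrees/s): [136.94, 136.94, 159.86, 180, 180, 180].

## Interface

Orientations are given as [roll, pitch, yaw] about the fixed x, y, z axes, in that order (R = Rz(yaw) Ry(pitch) Rx(roll)).
In Python, from cell import bot gives the robot as it stands. The module is installed in compiled form; this text tells all that it offers.
- The arm moves only by the tool carry_out, never from a script. Its argument "targets" is one flat list of numbers, 5 for each row, row after row: the gripper's target within -1 to 1 (shut at 1, half-way at 0, fully open at -1), then the shift along the tool's x, y, z in m, then the turn about the tool's z in units of 6 degrees (1.0 is 6 degrees). A call has 1 to 8 rows; each row is the pose to reach, as a shift and turn from the pose commanded when the call began, along the tool's axes at that moment; what a row does not reach only later rows make up. A row lasts 1/8 s, in which the tool goes at most 62.5 mm and 10.7 degrees, less where a joint would pass 70% of its speed; a pose out of reach is approached as far as the arm can. A call with a gripper value outside its range is refused whole. The fingers move at their own pace and stop on an object; the grip force is fixed at half the most. Time passes only in rows, so rows that repeat a pose let the fingers close. It gives the time, the measured TCP pose, the force and the opening at its end, in the units of the state.
- bot.sense(): the state, without advancing time (a new reading comes with each control period).
- bot.read_camera(name): name is "scene" or "top" or "wrist"; returns a dict with "image" (384x512x3 uint8, red, green, blue), "fx", "fy", "cx", "cy" (pixels), "extrinsics" (4x4, takes a point from world to camera coordinates). Camera axes: x right, y down, z forward; pixel columns grow to the right and rows downward; lengths in m; the calibration is good to about 2 mm. A picture is of the moment at which its call begins. There is no depth.
- bot.job_done(): hands the job in, once; it reports no verdict.
Trained networks look in the newest picture that a camera, given by its name, has taken for a name from the list of things; names that differ only in an ending like _2 or _b are one class to them, and where a whole thing is asked for, a point or a joint stands for the part that bears it (a point fixed in the world has none). Each returns a list of dicts, best first, with "score" (0 to 1); they miss things now and then, are a little off and sometimes report something else, mostly with a low value. They report only what shows in the picture. A call takes as long as a camera call. They do not tell look-alikes from the thing itself.
- bot.outline_of(camera, query): "mask" (384x512 bool, what is visible of it) and "box" ([centre column, centre row, width, height] in pixels, round what is visible of it).
- bot.tip_of(camera, query): "point" ([column, row] in pixels: a listed point, or the origin of a listed thing).
The state is a dict: "time": time; "qpos": joint angles; "dq": joint speeds; "joint_efforts": joint torques, N m; "ee_pos": TCP position; "eef_rot": TCP orientation; "contact_force": force on the tool from outside, world axes, zero at the start; "moment": the same for the moment, N m; "width": finger opening in m.
Only numpy, scipy, OpenCV 4.12 (cv2) and the standard library are available. Lean on these libraries where they do the work, as an engineer would, in place of code of your own. Each camera call takes 0.05 s, during which the arm holds its last target.

## Task

Finish the coffee tray: pick out the three turquoise silicone cups from the drying mat and stand each one upright in the middle of the porcelain saucer of its own size on the aluminium tray: smallest cup on the smallest saucer, middle cup on the middle saucer, largest cup on the largest. Set them down gently without letting them drop, and leave the saucers, the milk jug and the white and red cups where they are.

Things in the scene. Friction and masses are not known exactly. Their poses are not given: they have to be found in the camera images.
- cup_small: handleless round firm turquoise silicone cup, open at the top, the smallest of the cups of its colour: 44 mm across the rim, 39 mm across the foot, 46 mm high, wall 3.5 mm. It stands upright on the grey drying mat (top of the mat 4 mm above the worktop). Origin: centre of its underside; z up along its axis. Mass about 35 g.
- cup_medium: handleless round firm turquoise silicone cup, open at the top, the middle-sized of the cups of its colour: 54 mm across the rim, 48 mm across the foot, 60 mm high, wall 3.5 mm. It stands upright on the grey drying mat (top of the mat 4 mm above the worktop). Origin: centre of its underside; z up along its axis. Mass about 55 g.
- cup_large: handleless round firm turquoise silicone cup, open at the top, the largest of the cups of its colour: 64 mm across the rim, 57 mm across the foot, 76 mm high, wall 3.5 mm. It stands upright on the grey drying mat (top of the mat 4 mm above the worktop). Origin: centre of its underside; z up along its axis. Mass about 85 g.
- saucer_small: round white porcelain saucer with a thin dark blue line round its rim, the smallest of three: 86 mm across, 14 mm high at the rim, with a flat round well 58 mm across whose floor lies 6 mm above the origin; loose, it stands on the aluminium tray (tray floor 3 mm above the worktop, tray edge 18 mm high). Origin: centre of its underside; z up. The smallest turquoise cup belongs in the middle of its well.
- saucer_medium: round white porcelain saucer with a thin dark blue line round its rim, the middle-sized of three: 106 mm across, 14 mm high at the rim, with a flat round well 67 mm across whose floor lies 6 mm above the origin; loose, it stands on the aluminium tray (tray floor 3 mm above the worktop, tray edge 18 mm high). Origin: centre of its underside; z up. The middle-sized turquoise cup belongs in the middle of its well.
- saucer_large: round white porcelain saucer with a thin dark blue line round its rim, the largest of three: 128 mm across, 14 mm high at the rim, with a flat round well 78 mm across whose floor lies 6 mm above the origin; loose, it stands on the aluminium tray (tray floor 3 mm above the worktop, tray edge 18 mm high). Origin: centre of its underside; z up. The largest turquoise cup belongs in the middle of its well.
- cup_white: handleless round white porcelain cup, open at the top, the only one of the cups of its colour: 54 mm across the rim, 48 mm across the foot, 60 mm high, wall 3.5 mm. It stands upright on the grey drying mat (top of the mat 4 mm above the worktop). Origin: centre of its underside; z up along its axis. Not part of the job: it stays where it stands.
- cup_red: handleless round brick-red silicone cup, open at the top, the only one of the cups of its colour: 64 mm across the rim, 57 mm across the foot, 76 mm high, wall 3.5 mm. It stands upright on the grey drying mat (top of the mat 4 mm above the worktop). Origin: centre of its underside; z up along its axis. Not part of the job: it stays where it stands.
- jug: small stainless steel milk jug, 54 mm across, 66 mm high, with a bow handle reaching 49 mm from the axis towards its own +y; it stands on the tray among the saucers and stays there. Origin: centre of its underside; z up.
Mind the look-alikes: they are no part of the job. What is shaped like the saucer_large but green or yellow is not meant.

How it is judged:
By the outcome, as a careful person would: the job done as asked, in the order asked, and still so for the second after the job is handed in, with the robot touching nothing.
It also fails if it takes over 93 s, if anything falls off the work surface, if the arm or the gripper's body presses on something with over 40 N, if the wrist force passes 120 N, or if a joint passes its speed limit or range.

## Working session

There is one attempt and no reset: what is moved stays moved. The work goes in short steps, Python scripts to look and compute and a tool call to move; the robot and the scene stay as the last step left them, time stands still between calls to the robot, and variables do not carry over. Pictures are saved under pics/ and viewed, and the job is handed in when it is done.

Besides the shell and the picture viewer there is one more tool, called after ">>>" by a JSON object that holds its "api" and its "payload", one argument or row to a line. carry_out: Moves the arm, as the interface text tells. Its arguments: {"type":"object","properties":{"targets":{"type":"array","items":{"type":"number"}}},"required":["targets"]}

```bash
mkdir -p pics; ls; python3 - <<'E'
from cell import bot
import cv2,numpy as np
s=bot.sense();print(s)
for n in ["scene","top","wrist"]:
    r=bot.read_camera(n);cv2.imwrite(f"pics/{n}0.png",r["image"][:,:,::-1])
    print(n,r["fx"],r["cx"],r["cy"],np.round(r["extrinsics"],3).tolist())
E
```

```text
pics
{'time': 0.0, 'qpos': array([ 6.76451261e+01,  7.51401342e+00,  8.53283279e+01,  6.62585888e-04,
        8.72619952e+01, -4.89340630e+00]), 'dq': array([ 0.05404609,  0.08099742,  0.0088705 , -0.02410659,  0.00947733,
       -0.09093255]), 'joint_efforts': array([-1.24155260e-03, -5.69402719e+01, -5.00550377e+01, -3.40100387e-04,
        1.51835504e-02, -3.52977487e-06]), 'ee_pos': array([0.17979844, 0.57182798, 0.21416499]), 'eef_rot': array([-1.79896100e+02, -9.55949790e-03,  1.62538491e+02]), 'contact_force': array([-0.40389118, -0.79045536,  0.38527106]), 'moment': array([-0.02845725, -0.05003449,  0.01025944]), 'width': 0.0851650377453331}
scene 387.7805577905771 262.54154121684854 188.89565293277627 [[-0.211, 0.977, -0.006, 0.253], [0.819, 0.173, -0.547, -0.281], [-0.534, -0.121, -0.837, 1.496], [0.0, 0.0, 0.0, 1.0]]
top 364.20611058698927 256.4933175841735 192.08066994307126 [[-0.008, -1.0, -0.012, -0.155], [-0.991, 0.009, -0.131, 0.428], [0.131, 0.011, -0.991, 1.033], [0.0, 0.0, 0.0, 1.0]]
wrist 325.99457754209203 251.46624132103483 192.3464163101456 [[0.299, 0.954, -0.002, -0.599], [0.922, -0.289, 0.258, -0.033], [0.246, -0.079, -0.966, 0.378], [0.0, 0.0, 0.0, 1.0]]
```

View pics/scene0.png

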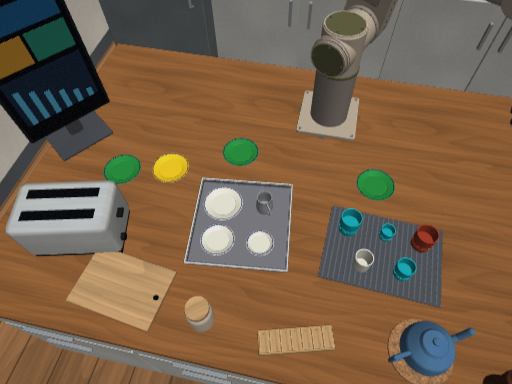

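View pics/top0.png

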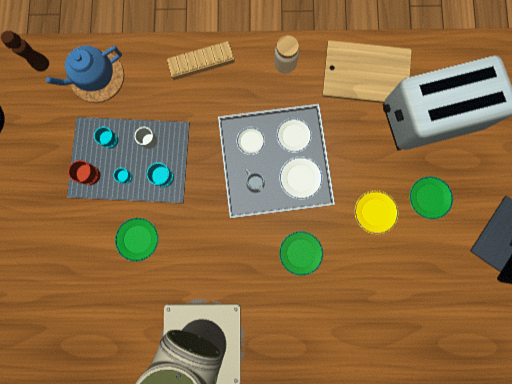

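View pics/wrist0.png

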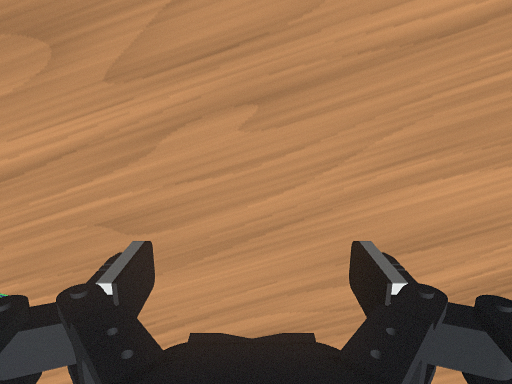

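The top picture shows three turquoise cups on the mat: (105,136), (121,175) and (160,174). The white saucers are at (250,141), (294,135) and (300,178), the jug is at (255,182), and the green and yellow discs are look-alikes. Next I measure their positions.

```bash
cat > h.py <<'E'
from cell import bot
import cv2,numpy as np
from scipy.optimize import least_squares
D={'cup_small':(.044,.039,.046,.004),'cup_medium':(.054,.048,.060,.004),'cup_large':(.064,.057,.076,.004),
'cup_white':(.054,.048,.060,.004),'cup_red':(.064,.057,.076,.004),'jug':(.054,.054,.066,.003),
'saucer_small':(.086,.05,.014,.003),'saucer_medium':(.106,.06,.014,.003),'saucer_large':(.128,.07,.014,.003)}
A=np.linspace(0,2*np.pi,72)
def proj(r,P):
    E=r["extrinsics"];c=P@E[:3,:3].T+E[:3,3]
    return np.c_[c[:,0]/c[:,2]*r["fx"]+r["cx"],c[:,1]/c[:,2]*r["fy"]+r["cy"]]
def hull(r,n,xy,z0=None):
    a,b,h,z=D[n]; z=z if z0 is None else z0
    P=np.vstack([np.c_[xy[0]+d/2*np.cos(A),xy[1]+d/2*np.sin(A),0*A+zz] for d,zz in((a,z+h),(b,z))])
    return cv2.convexHull(proj(r,P).astype(np.float32))
def cen(r,n,xy,z0=None):
    m=cv2.moments(hull(r,n,xy,z0));return np.array([m['m10']/m['m00'],m['m01']/m['m00']]),m['m00']
def ground(r,uv,z):
    E=r["extrinsics"];R=E[:3,:3];o=-R.T@E[:3,3];d=R.T@[(uv[0]-r["cx"])/r["fx"],(uv[1]-r["cy"])/r["fy"],1]
    return (o+d*(z-o[2])/d[2])[:2]
def fit(r,n,c,z0=None):
    x0=ground(r,c,D[n][3]+.02)
    s=least_squares(lambda x:cen(r,n,x,z0)[0]-c,x0,x_scale=.01)
    return s.x,cen(r,n,s.x,z0)[1]
def mc(m):
    m=m.astype(np.uint8);k,l,st,ct=cv2.connectedComponentsWithStats(m)
    i=1+np.argmax(st[1:,4]); return ct[i],st[i,4]
E
python3 - <<'E'
from h import *
for cam in("top","scene"):
    r=bot.read_camera(cam)
    for n in D:
        for o in bot.outline_of(cam,n)[:3]:
            if o["mask"].sum()<20: continue
            c,a=mc(o["mask"]);x,ar=fit(r,n,c)
            print(cam,n,round(o["score"],2),np.round(c),"xy",np.round(x,4),"area",a,round(ar))
# colour
    hsv=cv2.cvtColor(r["image"],cv2.COLOR_RGB2HSV)
    m=cv2.inRange(hsv,(82,100,50),(98,255,255))
    k,l,st,ct=cv2.connectedComponentsWithStats(m)
    for i in range(1,k):
        if st[i,4]>60: print("turq",ct[i].round(1),st[i])
cv2.imwrite("pics/crop0.png",cv2.resize(bot.read_camera("top")["image"][100:225,60:345,::-1],None,fx=2.8,fy=2.8,interpolation=cv2.INTER_CUBIC))
E
```

```text
top cup_small 0.69 [122. 176.] xy [0.478  0.2346] area 244 248
top cup_medium 0.74 [106. 138.] xy [0.5903 0.2847] area 394 405
top cup_medium 0.67 [301. 178.] xy [ 0.4641 -0.2854] area 1423 319
top cup_medium 0.67 [145. 137.] xy [0.5898 0.1669] area 346 377
top cup_large 0.78 [160. 175.] xy [0.4741 0.1175] area 520 524
top cup_white 0.87 [146. 138.] xy [0.5886 0.166 ] area 341 376
top cup_red 0.84 [ 84. 173.] xy [0.4836 0.3386] area 578 622
top jug 0.66 [255. 182.] xy [ 0.4528 -0.1548] area 295 337
top saucer_small 0.72 [250. 141.] xy [ 0.5828 -0.1413] area 606 629
top saucer_medium 0.71 [294. 135.] xy [ 0.5998 -0.2712] area 970 953
top saucer_medium 0.41 [146. 138.] xy [0.5959 0.1739] area 377 942
top saucer_large 0.96 [376. 213.] xy [ 0.3654 -0.5057] area 1495 1524
top saucer_large 0.9 [300. 178.] xy [ 0.4692 -0.2881] area 1412 1457
top saucer_large 0.78 [136. 239.] xy [0.2936 0.1915] area 1495 1533
turq [105.1 136.9] [ 93 126  25  22 398]
turq [159.4 174.4] [146 162  28  26 526]
turq [122.  175.2] [113 167  19  17 248]
scene cup_small 0.73 [387. 231.] xy [0.4743 0.2329] area 229 2
[... 485 characters left out ...]
 [ 0.5841 -0.1416] area 538 565
scene saucer_medium 0.7 [217. 239.] xy [ 0.5999 -0.2729] area 843 843
scene saucer_medium 0.7 [260. 243.] xy [ 0.5843 -0.1417] area 491 859
scene saucer_large 0.82 [375. 184.] xy [0.2929 0.191 ] area 942 948
scene saucer_large 0.79 [223. 202.] xy [ 0.4685 -0.291 ] area 1070 1030
scene saucer_large 0.76 [240. 151.] xy [ 0.2505 -0.2876] area 759 792
turq [49.  38.7] [  23   17   52   44 1293]
turq [ 52.9 101.4] [46 91 15 21 75]
turq [65.8 98. ] [60 90 12 16 64]
turq [ 39.1 104.3] [ 30  92  20  26 107]
turq [ 26.3 109.8] [ 16  98  22  26 115]
turq [349.9 221.5] [339 208  24  28 517]
turq [386.9 231.8] [379 223  17  19 241]
turq [404.3 268.7] [393 257  24  24 432]
```

View pics/crop0.png

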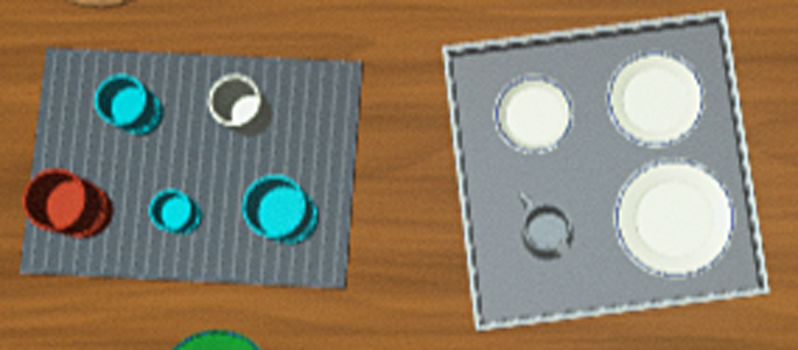

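The sizes match each name. The turquoise cups are small at (122,176), medium at (106,138) and large at (160,175). Only the white saucers with blue rims are meant, at (250,141), (294,135) and (300,178). The crop confirms this, so I start with the small cup. With yaw 90, tool x is world y, tool y is world x, and tool z points down.

```bash
cat > go.py <<'E'
import sys,numpy as np
from cell import bot
from scipy.spatial.transform import Rotation as R
s=bot.sense();t=np.array([float(v) for v in sys.argv[1:4]]);yaw=float(sys.argv[4])
Rm=R.from_euler('xyz',s['eef_rot'],degrees=True)
print(s['time'],s['ee_pos'],s['eef_rot'],s['width'])
print('shift',np.round(Rm.inv().apply(t-s['ee_pos']),4),'turn',round(-((yaw-s['eef_rot'][2]+180)%360-180)/6,2))
E
python3 go.py 0.4765 0.2338 0.15 90
```

```text
1.2 [0.1800135  0.57237462 0.21521793] [ 1.79998296e+02 -3.21653002e-04  1.62539860e+02] 0.08550618228570102
shift [-0.3844 -0.234   0.0652] turn 12.09
```

>>> {"api": "carry_out", "payload": {
  "targets": [-1,-0.03,-0.02,0.005,1.5,-1,-0.08,-0.05,0.01,3,-1,-0.13,-0.08,0.02,4.5,-1,-0.18,-0.11,0.03,6,-1,-0.23,-0.14,0.04,7.5,-1,-0.285,-0.175,0.05,9,-1,-0.335,-0.205,0.06,10.5,-1,-0.384,-0.234,0.065,12.09]
}}

```text
time: 2.2
ee_pos: [0.477, 0.232, 0.1498]
eef_rot: [-180.0, 0.0, 89.7]
contact_force: [1.1, 0.4, -0.1]
width: 0.0851
```

>>> {"api": "carry_out", "payload": {
  "targets": [-1,0,0,0,0,-1,0,0,0,0]
}}

```text
time: 2.45
ee_pos: [0.476, 0.2339, 0.1502]
eef_rot: [-180.0, -0.0, 90.0]
contact_force: [-0.2, -0.3, 0.3]
width: 0.0851
```

```bash
python3 go.py 0.4765 0.2338 0.028 90; python3 - <<'E'
from h import *
r=bot.read_camera("wrist");im=r["image"][:,:,::-1].copy()
for n,xy in(("cup_small",(.4765,.2338)),("cup_red",(.4825,.338)),("cup_large",(.4732,.1173))):
    cv2.polylines(im,[hull(r,n,xy).astype(int)],True,(0,0,255),1)
cv2.imwrite("pics/w1.png",im)
for n in("cup_small","cup_medium","cup_red","cup_large"):
  for o in bot.outline_of("wrist",n)[:2]:
    c,a=mc(o["mask"]);print(n,round(o["score"],2),o["box"],fit(r,n,c),a)
E
```

```text
2.45 [0.47598929 0.23394572 0.1501906 ] [-1.79975890e+02 -1.75748115e-02  9.00100858e+01] 0.08506751883218595
shift [-0.0002  0.0006  0.1222] turn 0.0
cup_small 0.86 [256.2, 182.6, 54.3, 55.9] (array([0.47818024, 0.23461061]), 2382.733289743308) 2389
cup_medium 0.88 [400.7, 123.5, 88.8, 73.1] (array([0.59098789, 0.28534432]), 5411.539777904982) 5224
cup_red 0.66 [264.3, 47.4, 102.8, 94.8] (array([0.48407904, 0.33688629]), 8358.927034343269) 7550
cup_large 0.58 [253.0, 300.2, 76.7, 73.2] (array([0.47546869, 0.13212981]), 6394.330336575978) 4469
```

View pics/w1.png

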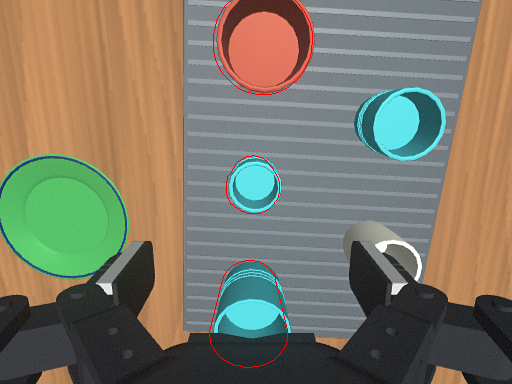

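The wrist view shows the small cup at (255,185), and the projected model agrees to about 1 mm. I descend and grip.

>>> {"api": "carry_out", "payload": {
  "targets": [-1,0.0,0.001,0.03,0,-1,0,0.001,0.06,0,-1,0,0.001,0.085,0,-1,0,0.001,0.105,0,-1,0,0.001,0.118,0,-1,0,0.001,0.123,0,-1,0,0.001,0.123,0,-1,0,0.001,0.123,0]
}}

```text
time: 3.7
ee_pos: [0.4778, 0.2342, 0.0281]
eef_rot: [179.9, -0.0, 90.0]
contact_force: [-0.3, -1.3, 0.5]
width: 0.0854
```

>>> {"api": "carry_out", "payload": {
  "targets": [0.2,0,0,0,0,0.5,0,0,0,0,1,0,0,0,0,1,0,0,0,0,1,0,0,0,0,1,0,0,0,0,1,0,0,0,0,1,0,0,0,0]
}}

```text
time: 4.7
ee_pos: [0.4777, 0.2342, 0.0282]
eef_rot: [179.9, -0.0, 90.0]
contact_force: [-1.0, -0.8, 6.5]
width: 0.04
```

>>> {"api": "carry_out", "payload": {
  "targets": [1,0,0,-0.005,0,1,0,0,-0.02,0,1,0,0,-0.04,0,1,0,0,-0.06,0,1,0,0,-0.08,0,1,0,0,-0.1,0,1,0,0,-0.12,0,1,0,0,-0.12,0]
}}

```text
time: 5.7
ee_pos: [0.4786, 0.2345, 0.15]
eef_rot: [179.8, -0.1, 90.0]
contact_force: [0.5, -0.0, -1.1]
width: 0.0401
```

```bash
python3 - <<'E'
from h import *
print(bot.sense()['width'])
for cam in("wrist","scene"):
  r=bot.read_camera(cam);im=r["image"][:,:,::-1]
  if cam=="scene": im=cv2.resize(im[120:310,300:460],None,fx=3,fy=3,interpolation=cv2.INTER_CUBIC)
  cv2.imwrite(f"pics/l1{cam}.png",im)
E
```

```text
0.04005233395830874
```

View pics/l1wrist.png

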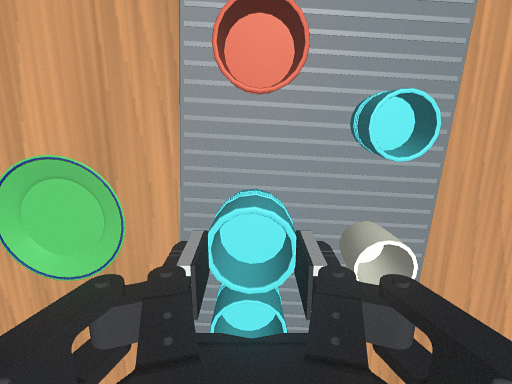

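View pics/l1scene.png

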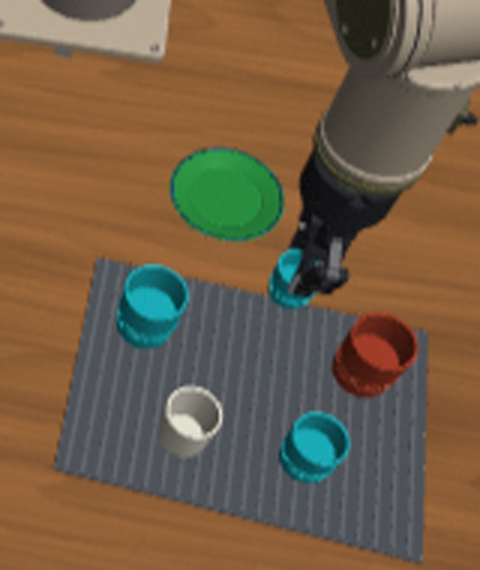

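```bash
cat > held.py <<'E'
import sys
from h import *
n=sys.argv[1];off=float(sys.argv[2])  # TCP height above foot
s=bot.sense();p=s['ee_pos'];print(p,s['width'])
r=bot.read_camera("wrist");hsv=cv2.cvtColor(r["image"],cv2.COLOR_RGB2HSV)
m=cv2.inRange(hsv,(80,80,40),(100,255,255))
z=p[2]-off
# seed: rim circle fit to mask by IoU
def f(x):
    M=np.zeros(m.shape,np.uint8);cv2.fillConvexPoly(M,np.round(hull(r,n,x,z)).astype(int),1)
    return (M&(m>0)).sum()/( (M|0).sum())-0.3*0
im=r["image"][:,:,::-1].copy()
cv2.polylines(im,[np.round(hull(r,n,p[:2],z)).astype(int)],True,(0,0,255),1)
cv2.imwrite(f"pics/held_{n}_{s['time']:.2f}.png",im);print(f"pics/held_{n}_{s['time']:.2f}.png")
E
python3 held.py cup_small 0.024
```

```text
[0.47711503 0.23389301 0.1472471 ] 0.040315441179591224
pics/held_cup_small_5.80.png
```

```bash
python3 go.py 0.5835 -0.1415 0.1 90; ls pics | grep held
```

```text
5.85 [0.47668487 0.23372079 0.14651952] [-1.79952103e+02  2.01316684e-02  8.99947099e+01] 0.0395953074113753
shift [-0.3752  0.1069  0.0466] turn -0.0
held_cup_small_5.80.png
```

View pics/held_cup_small_5.80.png

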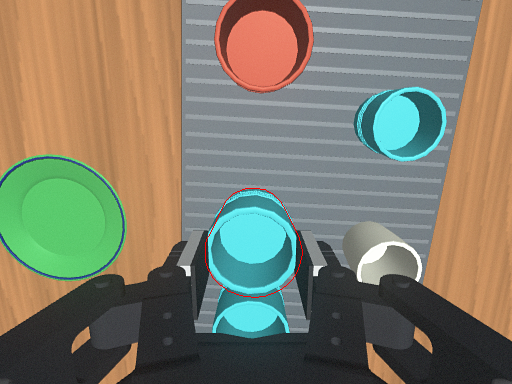

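The held cup's outline sits on the TCP axis to within 1 mm and is level. I carry it to the small saucer.

>>> {"api": "carry_out", "payload": {
  "targets": [1,-0.01,0.003,0,0,1,-0.03,0.009,0,0,1,-0.06,0.017,0,0,1,-0.095,0.027,0,0,1,-0.13,0.037,0,0,1,-0.17,0.048,0,0,1,-0.21,0.06,0,0,1,-0.25,0.071,0,0]
}}

```text
time: 6.85
ee_pos: [0.5478, -0.0181, 0.1463]
eef_rot: [-179.9, -0.0, 90.0]
contact_force: [0.7, 1.0, -1.0]
width: 0.0399
```

>>> {"api": "carry_out", "payload": {
  "targets": [1,-0.035,0.01,0,0,1,-0.065,0.018,0,0,1,-0.09,0.026,0,0,1,-0.108,0.031,0,0,1,-0.12,0.035,0,0,1,-0.125,0.036,0,0,1,-0.125,0.036,0,0,1,-0.125,0.036,0,0]
}}

```text
time: 7.85
ee_pos: [0.584, -0.1404, 0.1472]
eef_rot: [-180.0, -0.0, 90.0]
contact_force: [-0.3, 0.1, -0.9]
width: 0.0399
```

```bash
python3 go.py 0.5835 -0.1415 0.06 90; python3 - <<'E'
from h import *
for cam in("wrist","top","scene"):
  r=bot.read_camera(cam);im=r["image"][:,:,::-1].copy()
  for n,xy in(("saucer_small",(.5835,-.1415)),("saucer_medium",(.6,-.272))):
    cv2.polylines(im,[np.round(hull(r,n,xy)).astype(int)],True,(0,0,255),1)
    for o in bot.outline_of(cam,n)[:1]:
      c,a=mc(o["mask"]);print(cam,n,round(o["score"],2),o["box"],fit(r,n,c),a)
  if cam=="wrist": cv2.imwrite("pics/w2.png",im)
E
```

```text
7.85 [ 0.58404396 -0.14037258  0.14722116] [-1.79996087e+02 -1.15853504e-02  9.00418275e+01] 0.0399043813522336
shift [-0.0011 -0.0005  0.0872] turn 0.01
wrist saucer_small 0.85 [255.8, 170.8, 90.0, 79.6] (array([ 0.58537781, -0.13151139]), 7089.110548625991) 5079
wrist saucer_medium 0.57 [263.6, 308.5, 94.5, 64.3] (array([ 0.594986  , -0.27854694]), 7476.0288690566085) 3876
top saucer_small 0.59 [259.7, 146.2, 13.8, 24.9] (array([ 0.57563927, -0.16639877]), 630.5999945111107) 172
top saucer_medium 0.82 [293.2, 136.5, 33.7, 36.0] (array([ 0.5996697 , -0.27237161]), 952.699477858725) 889
scene saucer_small 0.56 [260.9, 243.7, 29.4, 27.4] (array([ 0.5834262 , -0.14353458]), 564.0636760893976) 596
scene saucer_medium 0.82 [218.6, 239.6, 36.1, 36.5] (array([ 0.5981521 , -0.27265176]), 840.633831880521) 814
```

View pics/w2.png

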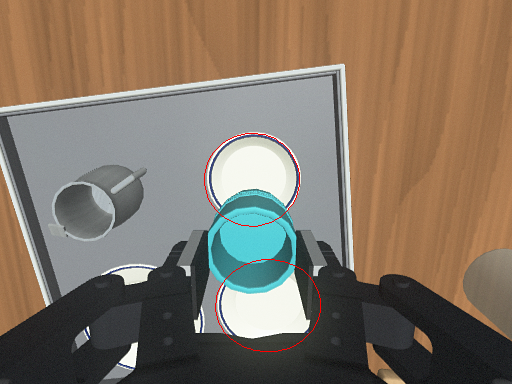

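>>> {"api": "carry_out", "payload": {
  "targets": [1,-0.001,0,0.01,0,1,-0.001,0,0.03,0,1,-0.001,0,0.055,0,1,-0.001,0,0.075,0,1,-0.001,0,0.092,0,1,-0.001,0,0.102,0,1,-0.001,0,0.107,0,1,-0.001,0,0.109,0]
}}

```text
time: 9.3
ee_pos: [0.5845, -0.1422, 0.0385]
eef_rot: [180.0, 0.0, 90.0]
contact_force: [0.2, 0.1, 0.2]
width: 0.0402
```

>>> {"api": "carry_out", "payload": {
  "targets": [1,0,0,0.001,0,1,0,0,0.002,0,1,0,0,0.003,0,1,0,0,0.003,0]
}}

```text
time: 9.8
ee_pos: [0.5841, -0.1421, 0.0353]
eef_rot: [180.0, 0.0, 90.0]
contact_force: [-0.1, 0.2, 0.4]
width: 0.04
```

>>> {"api": "carry_out", "payload": {
  "targets": [1,0,0,0.0008,0,1,0,0,0.0015,0,1,0,0,0.0015,0]
}}

```text
time: 10.18
ee_pos: [0.584, -0.1421, 0.0336]
eef_rot: [-180.0, -0.0, 90.0]
contact_force: [0.2, -0.2, -0.4]
width: 0.0399
```

>>> {"api": "carry_out", "payload": {
  "targets": [1,0,0,0.0005,0,1,0,0,0.001,0,1,0,0,0.001,0]
}}

```text
time: 10.55
ee_pos: [0.5843, -0.1422, 0.0333]
eef_rot: [180.0, 0.0, 90.0]
contact_force: [-2.0, 1.5, 5.1]
width: 0.04
```

The cup touches the saucer floor with about 5 N. I release it gradually.

>>> {"api": "carry_out", "payload": {
  "targets": [0.0,0,0,0,0,-0.2,0,0,0,0,-0.4,0,0,0,0,-0.6,0,0,0,0,-0.8,0,0,0,0,-1,0,0,0,0,-1,0,0,0,0,-1,0,0,0,0]
}}

```text
time: 11.55
ee_pos: [0.5841, -0.1421, 0.0327]
eef_rot: [-180.0, -0.0, 90.0]
contact_force: [-0.1, 0.1, -0.9]
width: 0.0857
```

>>> {"api": "carry_out", "payload": {
  "targets": [-1,0,0,-0.01,0,-1,0,0,-0.03,0,-1,0,0,-0.055,0,-1,0,0,-0.08,0,-1,0,0,-0.1,0,-1,0,0,-0.115,0,-1,0,0,-0.12,0,-1,0,0,-0.12,0]
}}

```text
time: 12.55
ee_pos: [0.584, -0.1421, 0.1525]
eef_rot: [-180.0, -0.0, 90.0]
contact_force: [-0.1, 0.3, -0.4]
width: 0.0854
```

```bash
python3 go.py 0.5895 0.2845 0.15 90; python3 - <<'E'
from h import *
r=bot.read_camera("wrist");im=r["image"][:,:,::-1].copy()
z=.009
cv2.polylines(im,[np.round(hull(r,"saucer_small",(.584,-.142))).astype(int)],True,(0,0,255),1)
cv2.polylines(im,[np.round(hull(r,"cup_small",(.584,-.142),z)).astype(int)],True,(0,0,255),1)
cv2.imwrite("pics/p1.png",im)
m=cv2.inRange(cv2.cvtColor(r["image"],cv2.COLOR_RGB2HSV),(80,80,40),(100,255,255))
c,a=mc(m);print(c,a,fit(r,"cup_small",c,z))
E
```

```text
12.55 [ 0.58400096 -0.14206811  0.15251218] [-1.79986064e+02 -4.36735205e-03  8.99975937e+01] 0.08544594207129183
shift [0.4266 0.0055 0.0025] turn -0.0
[253.23461538 185.17521368] 2340 (array([ 0.58476807, -0.14111755]), 2430.7520943682175)
```

View pics/p1.png

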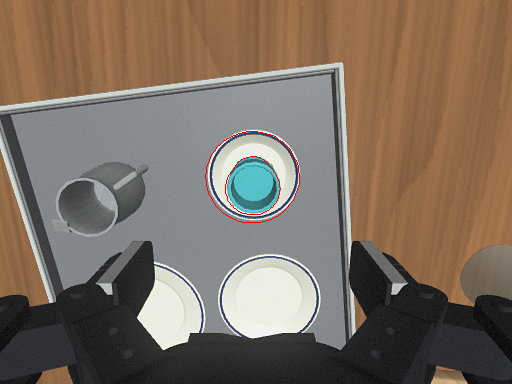

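The small cup stands upright, centred on the small saucer to within 1 mm at (253,185), and the jug and other saucers are undisturbed. Next is the medium cup.

>>> {"api": "carry_out", "payload": {
  "targets": [-1,0.03,0,0,0,-1,0.08,0.001,0,0,-1,0.14,0.002,0,0,-1,0.2,0.003,0,0,-1,0.26,0.004,0,0,-1,0.32,0.005,0,0,-1,0.38,0.0055,0,0,-1,0.427,0.0055,0,0]
}}

```text
time: 13.6
ee_pos: [0.5885, 0.2872, 0.1511]
eef_rot: [-179.9, 0.0, 90.1]
contact_force: [-0.7, -0.5, 0.5]
width: 0.0853
```

>>> {"api": "carry_out", "payload": {
  "targets": [-1,0,0,0,0,-1,0,0,0,0,-1,0,0,0,0]
}}

```text
time: 13.98
ee_pos: [0.5896, 0.2835, 0.1521]
eef_rot: [-180.0, 0.0, 89.9]
contact_force: [0.6, -0.0, -1.1]
width: 0.0851
```

```bash
python3 - <<'E'
from h import *
r=bot.read_camera("wrist");im=r["image"][:,:,::-1].copy()
for n,xy in(("cup_medium",(.5895,.2845)),("cup_white",(.588,.1665))):
    cv2.polylines(im,[hull(r,n,xy).astype(int)],True,(0,0,255),1)
cv2.imwrite("pics/w3.png",im)
for n in("cup_medium","cup_white"):
  for o in bot.outline_of("wrist",n)[:1]:
    c,a=mc(o["mask"]);print(n,round(o["score"],2),o["box"],fit(r,n,c),a)
E
python3 go.py 0.5895 0.2845 0.036 90
```

```text
cup_medium 0.87 [255.5, 185.7, 68.3, 71.3] (array([0.59145386, 0.28609103]), 3881.815455572563) 3850
cup_white 0.84 [254.4, 301.1, 61.1, 70.6] (array([0.5895156 , 0.17017821]), 4012.203669138951) 3636
14.125 [0.58992222 0.2837482  0.15273665] [1.79997934e+02 4.85163263e-03 8.99062502e+01] 0.08506859463389353
shift [ 0.0008 -0.0004  0.1167] turn -0.02
```

View pics/w3.png

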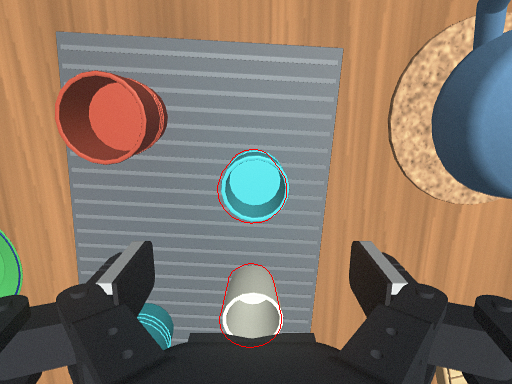

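The medium cup is at (254,186), within 1–2 mm of the estimate. I aim at (0.5905, 0.2852).

>>> {"api": "carry_out", "payload": {
  "targets": [-1,0.0015,0.0005,0.03,0,-1,0.0015,0.0005,0.06,0,-1,0.0015,0.0005,0.085,0,-1,0.0015,0.0005,0.103,0,-1,0.0015,0.0005,0.113,0,-1,0.0015,0.0005,0.1165,0,-1,0.0015,0.0005,0.1165,0,-1,0.0015,0.0005,0.1165,0]
}}

```text
time: 15.12
ee_pos: [0.5909, 0.2867, 0.0373]
eef_rot: [179.9, -0.0, 90.0]
contact_force: [0.6, 0.2, 0.2]
width: 0.0856
```

>>> {"api": "carry_out", "payload": {
  "targets": [0,0,0,0,0,0.5,0,0,0,0,1,0,0,0,0,1,0,0,0,0,1,0,0,0,0,1,0,0,0,0,1,0,0,0,0]
}}

```text
time: 16.0
ee_pos: [0.591, 0.2867, 0.0375]
eef_rot: [179.9, -0.0, 90.0]
contact_force: [-0.5, -0.5, 5.4]
width: 0.0515
```

>>> {"api": "carry_out", "payload": {
  "targets": [1,0,0,-0.005,0,1,0,0,-0.02,0,1,0,0,-0.04,0,1,0,0,-0.065,0,1,0,0,-0.09,0,1,0,0,-0.11,0,1,0,0,-0.12,0,1,0,0,-0.12,0]
}}

```text
time: 17.0
ee_pos: [0.5906, 0.2866, 0.1572]
eef_rot: [179.9, -0.0, 90.0]
contact_force: [0.7, -0.5, -0.7]
width: 0.0511
```

```bash
python3 held.py cup_medium 0.032;python3 go.py 0.6 -0.272 0.15 90;cp pics/held_cup_medium* pics/hm.png
```

```text
[0.59058176 0.28659947 0.15716085] 0.05110009863743846
pics/held_cup_medium_17.00.png
17.05 [0.59001697 0.28634146 0.15595086] [-1.79987376e+02  3.71204978e-03  8.99948918e+01] 0.05085380697798076
shift [-0.5583  0.01    0.006 ] turn -0.0
```

View pics/hm.png

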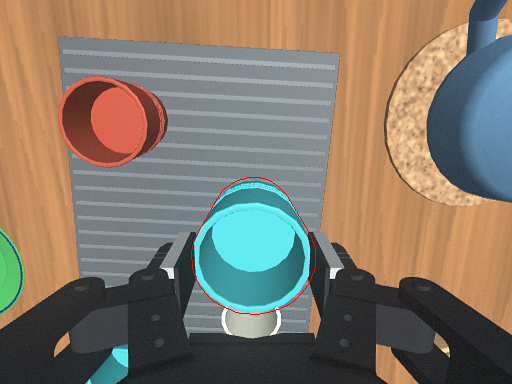

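Gripped upright on the axis. I carry it to the medium saucer.

>>> {"api": "carry_out", "payload": {
  "targets": [1,-0.01,0,0,0,1,-0.03,0.001,0,0,1,-0.065,0.001,0,0,1,-0.105,0.002,0,0,1,-0.15,0.003,0,0,1,-0.2,0.004,0,0,1,-0.25,0.005,0,0,1,-0.3,0.005,0,0]
}}

```text
time: 18.05
ee_pos: [0.5942, -0.0166, 0.1557]
eef_rot: [-180.0, 0.0, 89.9]
contact_force: [0.9, -0.6, -0.8]
width: 0.0507
```

>>> {"api": "carry_out", "payload": {
  "targets": [1,-0.05,0.001,0,0,1,-0.1,0.002,0,0,1,-0.15,0.003,0,0,1,-0.195,0.004,0,0,1,-0.23,0.004,0,0,1,-0.25,0.004,0,0,1,-0.258,0.004,0,0,1,-0.258,0.004,0,0]
}}

```text
time: 19.05
ee_pos: [0.5989, -0.2713, 0.156]
eef_rot: [-180.0, -0.0, 90.0]
contact_force: [-0.5, 0.8, -0.7]
width: 0.0511
```

>>> {"api": "carry_out", "payload": {
  "targets": [1,0,0,0,0]
}}

```text
time: 19.18
ee_pos: [0.5993, -0.2704, 0.1562]
eef_rot: [-180.0, -0.0, 90.1]
contact_force: [0.3, 0.1, -0.9]
width: 0.051
```

```bash
python3 go.py 0.5995 -0.272 0.0425 90; python3 - <<'E'
from h import *
r=bot.read_camera("wrist");im=r["image"][:,:,::-1].copy()
cv2.polylines(im,[np.round(hull(r,"saucer_medium",(.5995,-.272))).astype(int)],True,(0,0,255),1)
cv2.imwrite("pics/w4.png",im)
E
```

```text
19.175 [ 0.59929149 -0.27038571  0.1561909 ] [-1.79997607e+02 -2.29900512e-02  9.00669529e+01] 0.05099639121018463
shift [-0.0017  0.0002  0.1137] turn 0.01
```

View pics/w4.png

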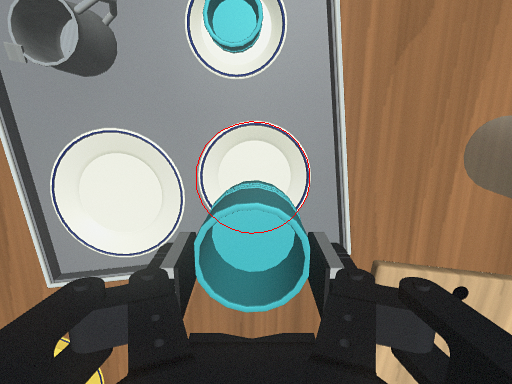

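>>> {"api": "carry_out", "payload": {
  "targets": [1,-0.0015,0,0.01,0,1,-0.0015,0,0.03,0,1,-0.0015,0,0.055,0,1,-0.0015,0,0.078,0,1,-0.0015,0,0.095,0,1,-0.0015,0,0.105,0,1,-0.0015,0,0.11,0,1,-0.0015,0,0.11,0]
}}

```text
time: 20.23
ee_pos: [0.5993, -0.2732, 0.0464]
eef_rot: [180.0, 0.0, 90.0]
contact_force: [-0.2, -1.2, 0.3]
width: 0.0511
```

>>> {"api": "carry_out", "payload": {
  "targets": [1,0,0,0.001,0,1,0,0,0.002,0,1,0,0,0.002,0]
}}

```text
time: 20.6
ee_pos: [0.5992, -0.2732, 0.0445]
eef_rot: [180.0, 0.0, 90.0]
contact_force: [-0.5, -0.4, -0.4]
width: 0.0512
```

>>> {"api": "carry_out", "payload": {
  "targets": [1,0.001,0,0.0,0,1,0.001,0,0.001,0,1,0.001,0,0.0015,0,1,0.001,0,0.0015,0]
}}

```text
time: 21.1
ee_pos: [0.5991, -0.2721, 0.0427]
eef_rot: [-180.0, -0.0, 90.0]
contact_force: [-0.2, -0.3, 0.2]
width: 0.0508
```

>>> {"api": "carry_out", "payload": {
  "targets": [1,0,0,0.0005,0,1,0,0,0.001,0,1,0,0,0.001,0]
}}

```text
time: 21.48
ee_pos: [0.5993, -0.2724, 0.0425]
eef_rot: [180.0, 0.0, 90.0]
contact_force: [-2.3, 0.2, 5.3]
width: 0.0509
```

Contact at about 5 N. I release and withdraw.

>>> {"api": "carry_out", "payload": {
  "targets": [-0.2,0,0,0,0,-0.4,0,0,0,0,-0.6,0,0,0,0,-0.8,0,0,0,0,-1,0,0,0,0,-1,0,0,0,0,-1,0,0,0,0]
}}

```text
time: 22.35
ee_pos: [0.5991, -0.2721, 0.0417]
eef_rot: [-180.0, -0.0, 90.0]
contact_force: [-0.2, -0.3, -0.2]
width: 0.0853
```

>>> {"api": "carry_out", "payload": {
  "targets": [-1,0,0,-0.01,0,-1,0,0,-0.03,0,-1,0,0,-0.055,0,-1,0,0,-0.08,0,-1,0,0,-0.1,0,-1,0,0,-0.115,0,-1,0,0,-0.12,0,-1,0,0,-0.12,0]
}}

```text
time: 23.35
ee_pos: [0.599, -0.2721, 0.1615]
eef_rot: [-180.0, -0.0, 90.0]
contact_force: [-0.2, -1.2, 0.6]
width: 0.0856
```

```bash
python3 go.py 0.4737 0.1176 0.165 90; python3 - <<'E'
from h import *
r=bot.read_camera("wrist");im=r["image"][:,:,::-1].copy()
for n,xy,z in(("saucer_medium",(.5995,-.2725),.003),("cup_medium",(.5995,-.2725),.009),("saucer_large",(.469,-.2895),.003),("cup_small",(.584,-.142),.009)):
  cv2.polylines(im,[np.round(hull(r,n,xy,z)).astype(int)],True,(0,0,255),1)
cv2.imwrite("pics/p2.png",im)
for o in bot.outline_of("wrist","saucer_large")[:3]:
    c,a=mc(o["mask"]);print(round(o["score"],2),o["box"],fit(r,"saucer_large",c),a)
E
```

```text
23.35 [ 0.59900282 -0.27205332  0.16149198] [-1.79986021e+02 -6.86120609e-03  8.99953817e+01] 0.08555362991407753
shift [ 0.3896 -0.1253 -0.0034] turn -0.0
0.94 [54.8, 375.3, 35.9, 17.4] (array([ 0.37712219, -0.50545493]), 8240.555884752634) 482
0.74 [122.0, 189.9, 134.7, 124.8] (array([ 0.47154263, -0.28686787]), 13564.696709193056) 12992
```

View pics/p2.png

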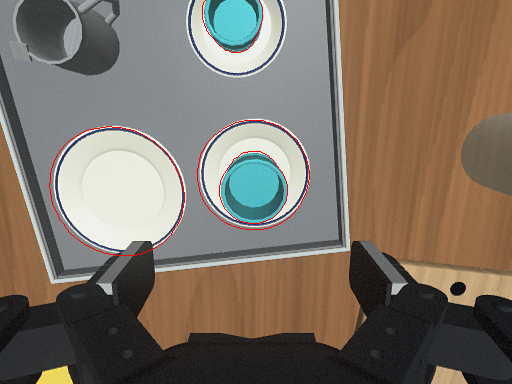

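The medium cup is centred at (254,186). The large saucer at (119,188) measures about (0.470, -0.2885). Next is the large cup.

>>> {"api": "carry_out", "payload": {
  "targets": [-1,0.03,-0.01,0,0,-1,0.08,-0.026,0,0,-1,0.135,-0.043,0,0,-1,0.19,-0.061,0,0,-1,0.245,-0.079,0,0,-1,0.3,-0.096,0,0,-1,0.35,-0.112,0,0,-1,0.3895,-0.125,0,0]
}}

```text
time: 24.45
ee_pos: [0.4726, 0.1192, 0.1608]
eef_rot: [-179.9, -0.0, 90.0]
contact_force: [0.2, 0.4, -1.0]
width: 0.0855
```

>>> {"api": "carry_out", "payload": {
  "targets": [-1,0,0,0,0,-1,0,0,0,0,-1,0,0,0,0]
}}

```text
time: 24.82
ee_pos: [0.4743, 0.1163, 0.1614]
eef_rot: [-180.0, 0.0, 89.9]
contact_force: [0.4, -0.4, 0.2]
width: 0.0853
```

```bash
python3 - <<'E'
from h import *
r=bot.read_camera("wrist");im=r["image"][:,:,::-1].copy()
for n,xy in(("cup_large",(.4737,.1176)),):
    cv2.polylines(im,[hull(r,n,xy).astype(int)],True,(0,0,255),1)
cv2.imwrite("pics/w5.png",im)
for n in("cup_large",):
  for o in bot.outline_of("wrist",n)[:1]:
    c,a=mc(o["mask"]);print(n,round(o["score"],2),o["box"],fit(r,n,c),a)
E
python3 go.py 0.4745 0.118 0.046 90
```

```text
cup_large 0.56 [253.4, 185.9, 84.7, 86.1] (array([0.47547489, 0.11919443]), 5670.174809187651) 5570
24.925 [0.47439091 0.1164031  0.16150294] [-1.79982885e+02  9.40322652e-03  8.98978620e+01] 0.08530025698062535
shift [1.600e-03 1.000e-04 1.155e-01] turn -0.02
```

View pics/w5.png

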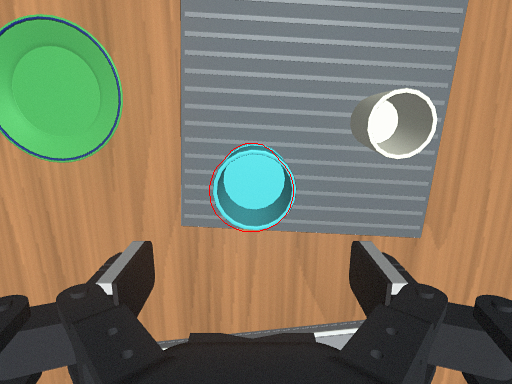

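The large cup is at (253,187) and the fit gives (0.4745, 0.1183). I descend with the TCP 42 mm above the foot.

>>> {"api": "carry_out", "payload": {
  "targets": [-1,0.001,0,0.03,0,-1,0.001,0,0.06,0,-1,0.001,0,0.085,0,-1,0.001,0,0.103,0,-1,0.001,0,0.112,0,-1,0.001,0,0.1155,0,-1,0.001,0,0.1155,0,-1,0.001,0,0.1155,0]
}}

```text
time: 25.92
ee_pos: [0.4748, 0.1185, 0.0471]
eef_rot: [179.9, -0.0, 90.0]
contact_force: [-0.5, 0.5, -0.3]
width: 0.0854
```

>>> {"api": "carry_out", "payload": {
  "targets": [-0.3,0,0,0,0,0.5,0,0,0,0,1,0,0,0,0,1,0,0,0,0,1,0,0,0,0,1,0,0,0,0]
}}

```text
time: 26.68
ee_pos: [0.4752, 0.1185, 0.0474]
eef_rot: [179.9, -0.0, 90.0]
contact_force: [0.5, -1.2, 5.1]
width: 0.0607
```

>>> {"api": "carry_out", "payload": {
  "targets": [1,0,0,-0.005,0,1,0,0,-0.02,0,1,0,0,-0.04,0,1,0,0,-0.065,0,1,0,0,-0.09,0,1,0,0,-0.11,0,1,0,0,-0.12,0,1,0,0,-0.12,0]
}}

```text
time: 27.68
ee_pos: [0.4746, 0.1185, 0.1672]
eef_rot: [179.9, -0.0, 90.0]
contact_force: [1.0, 1.1, -1.3]
width: 0.0603
```

```bash
python3 held.py cup_large 0.0425;python3 go.py 0.4695 -0.289 0.15 90;cp pics/held_cup_large* pics/hl.png
```

```text
[0.47462872 0.11850397 0.16715333] 0.06032661248177378
pics/held_cup_large_27.68.png
27.725 [0.47403292 0.11839773 0.1661294 ] [ 1.79995630e+02 -6.24288728e-05  8.99975801e+01] 0.06018377870088089
shift [-0.4074 -0.0045  0.0161] turn -0.0
```

View pics/hl.png

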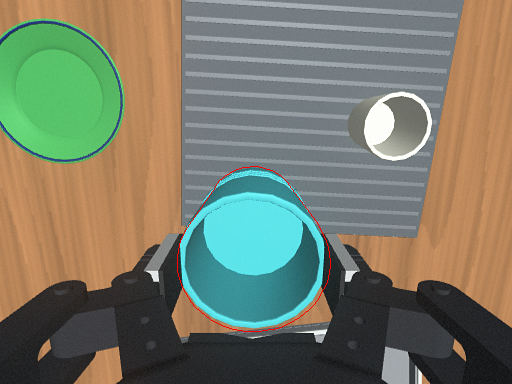

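Held level and on the axis. I carry it to the large saucer.

>>> {"api": "carry_out", "payload": {
  "targets": [1,-0.01,0,0,0,1,-0.03,0,0,0,1,-0.06,-0.001,0,0,1,-0.095,-0.001,0,0,1,-0.135,-0.002,0,0,1,-0.175,-0.002,0,0,1,-0.215,-0.003,0,0,1,-0.255,-0.003,0,0]
}}

```text
time: 28.72
ee_pos: [0.47, -0.1383, 0.1652]
eef_rot: [-179.9, -0.0, 90.0]
contact_force: [0.4, -0.2, -1.1]
width: 0.0602
```

>>> {"api": "carry_out", "payload": {
  "targets": [1,-0.04,-0.001,0,0,1,-0.075,-0.0015,0,0,1,-0.105,-0.0015,0,0,1,-0.13,-0.0015,0,0,1,-0.146,-0.0015,0,0,1,-0.1525,-0.0015,0,0,1,-0.1525,-0.0015,0,0,1,-0.1525,-0.0015,0,0]
}}

```text
time: 29.72
ee_pos: [0.4697, -0.2883, 0.1661]
eef_rot: [-180.0, -0.0, 90.0]
contact_force: [-0.2, 0.3, 0.1]
width: 0.0605
```

```bash
python3 go.py 0.4695 -0.289 0.0524 90; python3 - <<'E'
from h import *
r=bot.read_camera("wrist");im=r["image"][:,:,::-1].copy()
cv2.polylines(im,[np.round(hull(r,"saucer_large",(.4695,-.289))).astype(int)],True,(0,0,255),1)
cv2.imwrite("pics/w6.png",im)
E
```

```text
29.725 [ 0.4696657  -0.28833103  0.16614429] [-1.79994057e+02 -2.09699103e-02  9.00374458e+01] 0.06047758152991201
shift [-0.0007 -0.0002  0.1137] turn 0.01
```

View pics/w6.png

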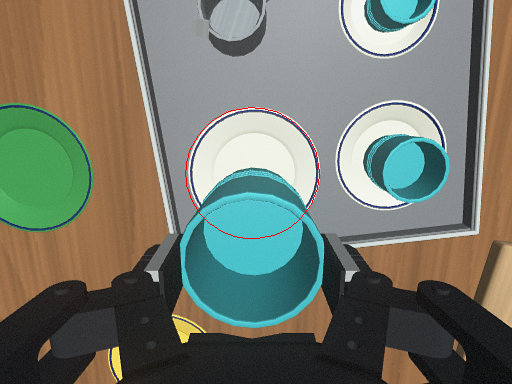

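>>> {"api": "carry_out", "payload": {
  "targets": [1,0,0,0.01,0,1,0,0,0.03,0,1,0,0,0.055,0,1,0,0,0.078,0,1,0,0,0.095,0,1,0,0,0.105,0,1,0,0,0.11,0,1,0,0,0.11,0]
}}

```text
time: 30.78
ee_pos: [0.4698, -0.2892, 0.0564]
eef_rot: [180.0, 0.0, 90.0]
contact_force: [-0.6, 1.0, -0.7]
width: 0.0605
```

>>> {"api": "carry_out", "payload": {
  "targets": [1,0,0,0.001,0,1,0,0,0.002,0,1,0,0,0.002,0]
}}

```text
time: 31.15
ee_pos: [0.4697, -0.2892, 0.0544]
eef_rot: [180.0, 0.0, 90.0]
contact_force: [-0.3, 0.5, -0.9]
width: 0.0602
```

>>> {"api": "carry_out", "payload": {
  "targets": [1,0,0,0.0005,0,1,0,0,0.001,0,1,0,0,0.001,0]
}}

```text
time: 31.52
ee_pos: [0.4695, -0.2891, 0.0531]
eef_rot: [-180.0, -0.0, 90.0]
contact_force: [-0.3, 0.7, -0.2]
width: 0.0604
```

>>> {"api": "carry_out", "payload": {
  "targets": [1,0,0,0.0005,0,1,0,0,0.001,0,1,0,0,0.001,0]
}}

```text
time: 31.9
ee_pos: [0.4697, -0.2892, 0.0525]
eef_rot: [180.0, 0.0, 90.0]
contact_force: [-0.7, 0.7, 2.1]
width: 0.0605
```

>>> {"api": "carry_out", "payload": {
  "targets": [1,0,0,0.0003,0,1,0,0,0.0003,0]
}}

```text
time: 32.15
ee_pos: [0.4697, -0.2893, 0.0524]
eef_rot: [180.0, 0.0, 90.0]
contact_force: [-1.7, 0.8, 5.4]
width: 0.0603
```

>>> {"api": "carry_out", "payload": {
  "targets": [-0.4,0,0,0,0,-0.55,0,0,0,0,-0.7,0,0,0,0,-0.85,0,0,0,0,-1,0,0,0,0,-1,0,0,0,0,-1,0,0,0,0]
}}

```text
time: 33.02
ee_pos: [0.4696, -0.2891, 0.0519]
eef_rot: [-180.0, -0.0, 90.0]
contact_force: [-0.3, -0.6, 0.3]
width: 0.0852
```

>>> {"api": "carry_out", "payload": {
  "targets": [-1,0,0,-0.01,0,-1,0,0,-0.03,0,-1,0,0,-0.055,0,-1,0,0,-0.08,0,-1,0,0,-0.1,0,-1,0,0,-0.115,0,-1,0,0,-0.12,0,-1,0,0,-0.12,0]
}}

```text
time: 34.02
ee_pos: [0.4695, -0.2891, 0.1717]
eef_rot: [-180.0, -0.0, 90.0]
contact_force: [-0.7, 0.6, -0.2]
width: 0.0854
```

```bash
python3 - <<'E'
from h import *
r=bot.read_camera("wrist");im=r["image"][:,:,::-1].copy()
for n,xy,z in(("saucer_large",(.4695,-.289),.003),("cup_large",(.4695,-.289),.009)):
  cv2.polylines(im,[np.round(hull(r,n,xy,z)).astype(int)],True,(0,0,255),1)
cv2.imwrite("pics/p3.png",im)
E
python3 go.py 0.4 0 0.2 90
```

```text
34.075 [ 0.46921676 -0.28883908  0.17111713] [-1.79944110e+02 -4.19707474e-02  8.99946730e+01] 0.08537557950523739
shift [ 0.2889 -0.0693 -0.0286] turn -0.0
```

View pics/p3.png

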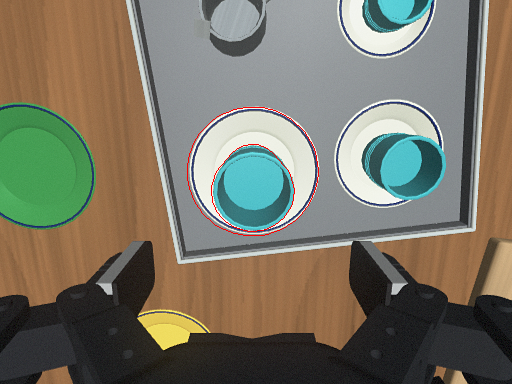

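The large cup is centred at (253,188). I move the arm clear for a final check from the fixed cameras.

>>> {"api": "carry_out", "payload": {
  "targets": [-1,0.03,-0.01,-0.01,0,-1,0.08,-0.02,-0.02,0,-1,0.13,-0.035,-0.03,0,-1,0.18,-0.045,-0.03,0,-1,0.23,-0.055,-0.03,0,-1,0.27,-0.065,-0.03,0,-1,0.29,-0.07,-0.03,0,-1,0.29,-0.07,-0.03,0]
}}

```text
time: 35.08
ee_pos: [0.3989, 0.002, 0.201]
eef_rot: [-179.9, -0.0, 90.1]
contact_force: [-0.2, -1.0, 0.0]
width: 0.0853
```

```bash
python3 - <<'E'
from h import *
S={'cup_small':(.584,-.142),'cup_medium':(.5993,-.2724),'cup_large':(.4695,-.289)}
ims=[]
for cam in("top","scene"):
  r=bot.read_camera(cam);im=r["image"][:,:,::-1]
  ims.append(cv2.resize(im[95:225,60:345] if cam=="top" else im[165:310,180:450],(790,290),interpolation=cv2.INTER_CUBIC))
  m=cv2.inRange(cv2.cvtColor(r["image"],cv2.COLOR_RGB2HSV),(82,80,40),(98,255,255))
  k,l,st,ct=cv2.connectedComponentsWithStats(m)
  for n,xy in S.items():
    p=cen(r,n,xy,.009)[0];i=1+np.argmin(np.linalg.norm(ct[1:]-p,axis=1)+1e3*(st[1:,4]<60))
    print(cam,n,fit(r,n,ct[i],.009)[0].round(4),st[i,4])
  for n in D:
    if n in S: continue
    for o in bot.outline_of(cam,n)[:2]:
      c,a=mc(o["mask"]);print(cam,n,round(o["score"],2),fit(r,n,c)[0].round(4),a)
cv2.imwrite("pics/final.png",np.vstack(ims))
E
```

```text
top cup_small [ 0.5857 -0.1421] 197
top cup_medium [ 0.6008 -0.2745] 323
top cup_large [ 0.471  -0.2899] 443
top cup_white 0.74 [ 0.457  -0.2818] 932
top cup_red 0.38 [ 0.4488 -0.1549] 321
top jug 0.88 [ 0.4536 -0.1541] 309
top saucer_small 0.64 [ 0.5818 -0.1413] 397
top saucer_medium 0.57 [ 0.5918 -0.2683] 597
top saucer_large 0.81 [ 0.3668 -0.5053] 1517
top saucer_large 0.79 [ 0.4076 -0.6667] 1472
scene cup_small [ 0.5822 -0.1437] 216
scene cup_medium [ 0.5974 -0.2763] 343
scene cup_large [ 0.4667 -0.2922] 470
scene cup_white 0.71 [0.5872 0.166 ] 381
scene cup_white 0.53 [0.4768 0.3421] 575
scene cup_red 0.67 [0.4815 0.3381] 567
scene cup_red 0.27 [ 0.6253 -0.2592] 473
scene jug 0.92 [ 0.4527 -0.1555] 354
scene saucer_small 0.76 [ 0.5918 -0.142 ] 362
scene saucer_medium 0.96 [ 0.6081 -0.2662] 480
scene saucer_large 0.9 [ 0.4049 -0.6682] 772
scene saucer_large 0.89 [0.2912 0.1924] 912
```

View pics/final.png

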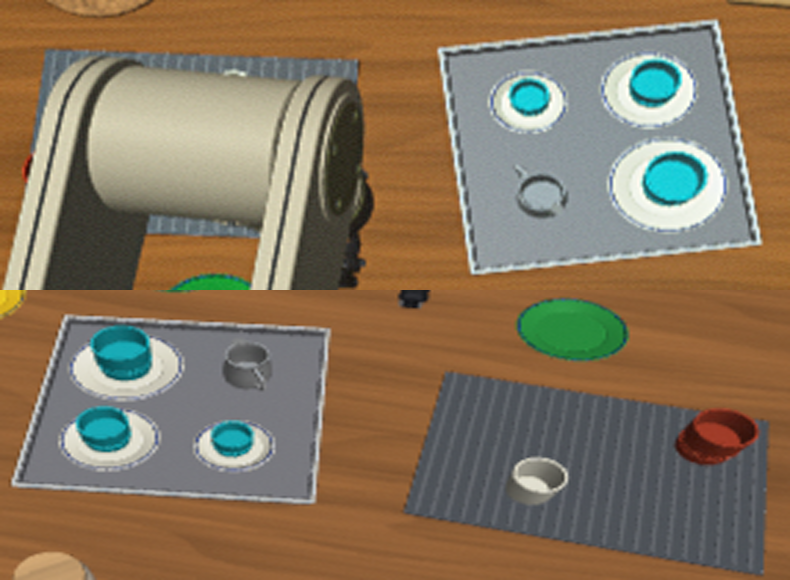

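All three stand on their saucers. The colour masks lose the shaded sides, so I check the centring with outlines drawn on an enlarged crop.

```bash
python3 - <<'E'
from h import *
S=[('cup_small','saucer_small',(.584,-.142)),('cup_medium','saucer_medium',(.5993,-.2724)),('cup_large','saucer_large',(.4695,-.289))]
out=[]
for cam in("top","scene"):
  r=bot.read_camera(cam);k=6;im=r["image"][:,:,::-1]
  x0,y0,x1,y1=(232,110,332,205) if cam=="top" else (192,178,282,263)
  c=cv2.resize(im[y0:y1,x0:x1],None,fx=k,fy=k,interpolation=cv2.INTER_CUBIC)
  for a,b,xy in S:
    for n,z in((a,.009),(b,.003)):
      h=((hull(r,n,xy,z)-[x0-.5,y0-.5])*k-.5)
      cv2.polylines(c,[np.round(h).astype(int)],True,(0,0,255),1)
  out.append(cv2.resize(c,(400,400*c.shape[0]//c.shape[1])) [:375])
cv2.imwrite("pics/final2.png",np.hstack([o[:370] for o in out]))
E
```

```text
(no output)
```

View pics/final2.png

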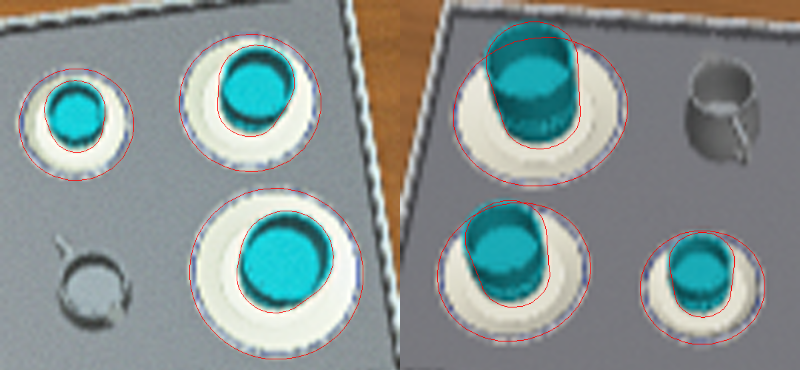

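```bash
python3 -c "
from cell import bot
print(bot.sense()['time'],bot.job_done())"
```

```text
the job is handed in; nothing more can be done
35.875 None
```

The job is done and handed in at 35.9 s of the 93 s allowed. I placed the small, then the medium, then the large turquoise cup upright on its matching white saucer. Each was lowered until it touched at about 5 N, then released slowly.

**Centring:** The last checks put the small and large cups about 1 mm from the saucer centre. The medium cup looks 1–2 mm off towards -y in the fixed cameras, while the wrist view showed under 1 mm. I left it there, since the well leaves about 9 mm of clearance all round.

**Other objects:**
- The jug, white cup and red cup measured where they started, within 1–2 mm. In the final picture the arm hid the white and red cups from the top camera, so those two readings come from the scene camera alone.
- The saucers were partly covered by the cups, so their final network readings were off. I judged them unmoved from outlines drawn at their original positions, which still matched.

**Checks that disagreed:** The colour-mask fits put the cups up to 4 mm off (the medium one). They miss the shaded sides, so I relied on the outlines instead.

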